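# Lift the plotter pen and put the marker away

## Task

The drawing is finished: raise the pen-lift lever on the plotter's head all the way up. Then pull the marker straight up out of the head and stand it nib down in the empty plastic cup. Leave the lever up, the cup standing, and the canister, tumbler and ball where they are.

Things in the scene. Friction and masses are not known exactly. Their poses are not given: they have to be found in the camera images.
- plotter: desktop drawing plotter, fixed: grey bed 240 (x) x 290 (y) x 22 mm thick, a sheet of paper with a drawing on it; an aluminium beam along y (top 95 mm above the shelf board, 50 to 75 mm behind the bed's middle) on two black cheeks (110 mm high, y = +-130 to 145 mm). Origin: centre of the bed's underside, at shelf-board height; -x is its front, facing the robot, z up.
- head: white pen head on the beam, fixed: block 64 x 60 mm, 48 to 106 mm above the board, its front 20 mm behind (+x) the marker's axis. Before it is the aluminium carriage, a square upright sleeve (29 mm outside, 21 mm inside, 45 mm tall, top 100 mm above the board, 113 mm with the lever up). Origin: on the sleeve's axis at board height; axes parallel to the plotter's.
- lever_pivot (a point): pivot of the pen-lift lever, on the head's left (+y) side: 12 mm before (-x), 44 mm left (+y) of the marker's axis and 97 mm above the board. Axes as the head; the lever turns about its y axis.
- lever_grip (a point): middle of the lever's black grip, 80 mm from the pivot. The grip is 42 mm long (along the lever), 14 mm wide (y) and 18 mm tall, on a steel bar 8 mm wide; the lever sticks out from the head towards the robot (-x), alone, with free space on both sides.
- pen_lever (a joint): angle of the pen-lift lever in rad: 0 is fully down (lever slopes 0.4 rad below level), 0.95 is fully up (0.55 rad above level). It stays where it is left; about 2 N at the grip moves it. Raising it lifts the carriage and marker some 13 mm.
- marker: grey marker, 150 mm long, 17 mm diameter, 30 g, with a 27 mm collar 6 mm thick (77.5 to 83.5 mm above the nib) by which it hangs upright and loose in the sleeve. Origin at the nib (lower end), z along the marker to its blunt upper end.
- marker_grip (a point): point on the marker's axis 128 mm above the nib (22 mm below the upper end), a good place to grip from above.
- cup: empty plastic cup, yellow, round, 95 mm tall, rim 74 mm across, 3 mm wall, 90 g, loose on the board. Origin: centre of its underside, z up.
- canister: closed stainless canister with a clip-on lid, 94 mm across (100 mm over its clips), 130 mm tall. Bystander. Origin: centre of its underside.
- tumbler: glass tumbler of amber marbles, 74 mm across, 100 mm tall. Bystander. Origin: centre of its underside.
- ball_center (a point): centre of the orange silicone ball, 60 mm across, which sits in a cork ring. Bystander.
There are look-alikes about, which are no part of the job. What is shaped like the cup but red is not meant.

How it is judged:
On the way, in this order (a step that is already met when the one before it is completed fails the run):
1. the pen-lift lever is raised (above 0.75 rad) with the marker still in the head (value of joint pen_lever above 0.75 rad and z of marker in the frame of head below 0.08 m), for 0.2 s.
2. the marker's nib is clear above the sleeve (value of joint pen_lever above 0.75 rad and z of marker in the frame of head above 0.115 m), for 0.1 s.
At the end, for the whole second after the job is handed in: The lever stays up (above 0.75 rad); the marker stands or leans nib down inside the cup (nib within 36 mm of the cup's axis and less than 30 mm above its underside, marker within 0.75 rad of upright); the cup stands on the board within 0.1 rad of upright; both at rest (below 0.03 m/s) (value of joint pen_lever above 0.75 rad and horizontal distance between marker and cup below 0.036 m and z of marker in the frame of cup between -0.005 and 0.03 m and angle between marker's own z axis and vertical below 0.75 rad and angle between cup's own z axis and vertical below 0.1 rad and height (world z) of cup below 0.01 m and linear speed of each of marker, cup below 0.03 m/s); the robot touches nothing.
It fails at once if the cup is tipped by more than 0.5 rad (angle between cup's own z axis and vertical above 0.5 rad).
It fails at once if the canister, tumbler or ball is moved by more than 30 mm (distance of any of canister, tumbler, ball_center from where it was at the start of the episode above 0.03 m).
It also fails if it takes over 51 s, if anything falls off the work surface, if the arm or the gripper's body presses on something with over 40 N, if the wrist force passes 120 N, or if a joint passes its speed limit or range.

## Robot

A 6-joint arm with a two-finger parallel gripper is mounted at the origin on the work surface. World frame = base frame: x ahead of the robot, y to its left, z up, the work surface at z = 0. Lengths are in m, angles in rad, forces in N, time in s.
With the tool pointing down it reaches from about 0.275 to 0.875 m from the base axis. Payload 12.5 kg.
Tool frame: the origin (TCP) lies midway between the tips of the shut fingers; the grasp point (between the pads) lies 19 mm behind it; z points along the fingers, y is the line along which they close (so a half turn about z gives the same grasp; the last joint's range is limited). The gripper opens to 85 mm and grips with 20 to 120 N. Pads are 22 mm wide; open, the fingers measure 114 mm over their backs; the gripper's body (76 mm by 85 mm) begins 54 mm behind the grasp point. The pads swing forward as they close: fully open they stand 13 mm farther back than shut.
Start: joints at [1.081, 0.351, 1.652, -0, 1.139, -0.085], TCP at [0.217, 0.506, 0.231] pointing down, gripper open.
Joint ranges: [-2.75, 2.75], [-0.79, 2.1], [0.01, 2.65], [-1.57, 4.71], [0.07, 3.14], [-2.87, 2.87]. Speed limits (rad/s): [2.22, 2.22, 2.79, 3.14, 3.14, 3.14].

## Interface

Orientations are given as [roll, pitch, yaw] about the fixed x, y, z axes, in that order (R = Rz(yaw) Ry(pitch) Rx(roll)).
In Python, from station import ctrl gives the robot as it stands.
- The arm moves only by the tool send_rows, never from a script. Its argument "targets" is a list of rows, each an object of numbers: "claw": the opening, from 0 (shut) to 1 (fully open); "dx", "dy", "dz": the shift along the world's x, y, z in mm; "wx", "wy", "wz": the turn, a rotation vector about the world's x, y, z in degrees. In form: [{"claw": .., "dx": .., "dy": .., "dz": .., "wx": .., "wy": .., "wz": ..}, ...]. A call has 1 to 10 rows; each row shifts and turns the commanded pose from where the row before left it; what a row does not reach is not made up. A row lasts 1/8 s, in which the tool goes at most 62.5 mm and 10.7 degrees, less where a joint would pass 70% of its speed; a pose out of reach is approached as far as the arm can. A call with a gripper value outside its range is refused whole. The fingers move at their own pace and stop on an object; "squeeze" is the grip in N (left out, the last holds). Time passes only in rows, so rows that do not move let the fingers close. It gives the time, the measured TCP pose, the force, the opening and the grip force at its end, in the units of the state.
- ctrl.observe(): the state, without advancing time (a new reading comes with each control period).
- ctrl.capture(name): name is "side" or "top"; returns a dict with "img" (480x640x3 uint8, red, green, blue), "fx", "fy", "cx", "cy" (pixels), "k1" (the pictures are not rectified: a ray, as slopes to the right and down, at radius r is drawn at 1 + k1 r^2 times it, then the intrinsics apply), "R" (3x3) and "t" (3): a world point X has camera coordinates R X + t. Camera axes: x right, y down, z forward; pixel columns grow to the right and rows downward; lengths in m; the calibration is good to about 2 mm. A picture is of the moment at which its call begins. There is no depth.
- ctrl.finish_job(): hands the job in; it is judged then, once.
The state is a dict: "clock": time; "qpos": joint angles; "joint_velocities": joint speeds; "effort": joint torques, N m; "position": TCP position; "ee_rot": TCP orientation; "force": force on the tool from outside, world axes, zero at the start; "wrist_torque": the same for the moment, N m; "finger_gap": finger opening in m; "grip_force": force on a finger pad.
Only numpy, scipy, OpenCV 4.12 (cv2) and the standard library are available. Lean on these libraries where they do the work, as an engineer would, in place of code of your own. Each camera call takes 0.05 s, during which the arm holds its last target. There are 200 camera calls.

## Working session

There is one attempt and no reset: what is moved stays moved. The work goes in short steps, Python scripts to look and compute and a tool call to move; the robot and the scene stay as the last step left them, time stands still between calls to the robot, and variables do not carry over. Pictures are saved under pics/ and viewed, at most 10 in all, crops included, and the job is handed in when it is done.

Besides the shell and the picture viewer there is one more tool, called after "Call:" as name(argument=value, ...), one argument or row to a line, values as JSON. send_rows: Moves the arm, as the interface text tells. Its arguments: {"type":"object","properties":{"targets":{"type":"array"},"squeeze":{"type":"number"}},"required":["targets"]}

```bash
mkdir -p pics
cat > h.py <<'E'
import numpy as np, cv2, pickle
from station import ctrl
def cap(n,f):
    c=ctrl.capture(n); pickle.dump(c,open(f'pics/{f}.pkl','wb')); cv2.imwrite(f'pics/{f}.png',cv2.cvtColor(np.asarray(c['img']),cv2.COLOR_RGB2BGR)); return c
def load(f): return pickle.load(open(f'pics/{f}.pkl','rb'))
def ray(c,u,v):
    x,y=(u-c['cx'])/c['fx'],(v-c['cy'])/c['fy']; a,b=x,y
    for _ in range(20):
        s=1+c['k1']*(a*a+b*b); a,b=x/s,y/s
    R,t=np.array(c['R']),np.array(c['t']); d=R.T@np.array([a,b,1.]); return -R.T@t,d/np.linalg.norm(d)
def onz(c,u,v,z):
    o,d=ray(c,u,v); return o+d*(z-o[2])/d[2]
def tri(c1,p1,c2,p2):
    o1,d1=ray(c1,*p1);o2,d2=ray(c2,*p2)
    s=np.linalg.lstsq(np.c_[d1,-d2],o2-o1,rcond=None)[0]
    a,b=o1+d1*s[0],o2+d2*s[1]; return (a+b)/2,np.linalg.norm(a-b)
def proj(c,X):
    p=np.array(c['R'])@np.array(X)+np.array(c['t']); a,b=p[0]/p[2],p[1]/p[2]; s=1+c['k1']*(a*a+b*b)
    return c['fx']*a*s+c['cx'],c['fy']*b*s+c['cy']
E
python3 -c "
from h import *
for n in('side','top'):
    c=cap(n,n+'0'); print(n,-np.array(c['R']).T@np.array(c['t']),np.array(c['R'])[2],c['fx'],c['k1'])
print(ctrl.observe())"
```

```text
side [ 0.10528827 -0.42446438  0.7289475 ] [ 0.45426188  0.49756715 -0.73896758] 493.5923718731297 -0.07847661218978463
top [ 0.41316439 -0.01718432  1.053073  ] [ 0.05678782  0.02363969 -0.99810636] 479.7666230897016 -0.09826245274642467
{'clock': 0.1, 'qpos': array([ 1.08140980e+00,  3.51218377e-01,  1.65232948e+00,  4.44932903e-05,
        1.13914124e+00, -8.45803786e-02]), 'joint_velocities': array([-0.00089983, -0.0012034 , -0.0031745 ,  0.00158654, -0.00026921,
        0.00030739]), 'effort': array([ 1.12689679e-03, -5.06826353e+01, -2.91870868e+01, -1.16989704e-04,
        2.63784670e-03,  4.73670536e-05]), 'position': array([0.21643012, 0.50530608, 0.23080417]), 'ee_rot': array([-3.14050354e+00, -1.32874509e-04,  2.73676780e+00]), 'force': array([ 0.20886267, -0.36602507, -0.31247287]), 'wrist_torque': array([ 0.01777186, -0.02304602,  0.02314868]), 'grip_force': 0.0, 'finger_gap': 0.0854778139425055}
```

View pics/side0.png

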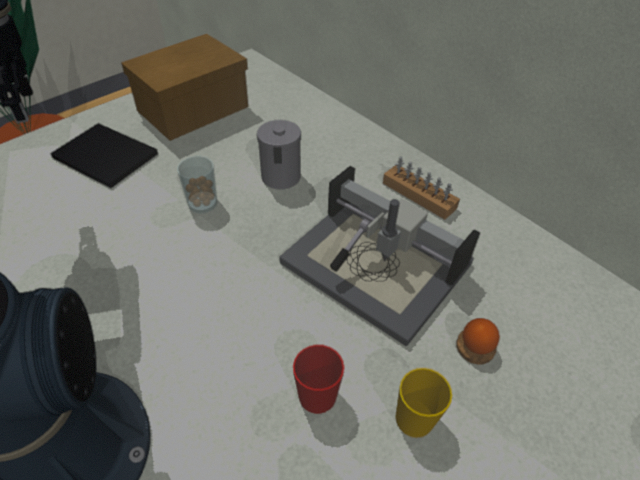

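View pics/top0.png

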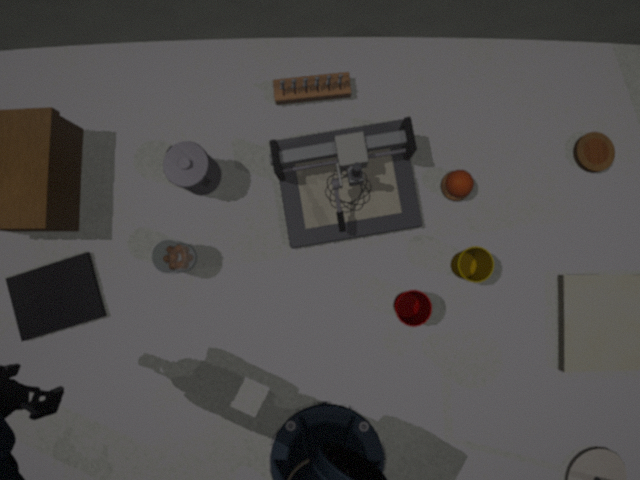

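The side view shows the marker top near (394,203), lever grip near (340,259), and yellow cup rim near (425,390). In the top view the marker is near (357,176), the grip near (341,221) and the yellow cup near (474,264). I'll enlarge the head for precision.

Run:
```python
from h import *
s=load('side0');t=load('top0')
def crop(c,x,y,w,h,k): 
    i=cv2.cvtColor(np.asarray(c['img']),cv2.COLOR_RGB2BGR)[y:y+h,x:x+w]; return cv2.convertScaleAbs(cv2.resize(i,None,fx=k,fy=k,interpolation=cv2.INTER_CUBIC),alpha=1.6)
a=crop(s,320,180,100,120,4); b=crop(t,310,120,100,120,4)
cv2.imwrite('pics/crop1.png',np.hstack([a,b]))
# yellow cup
for n,c in(('s',s),('t',t)):
    hsv=cv2.cvtColor(np.asarray(c['img']),cv2.COLOR_RGB2HSV)
    m=cv2.inRange(hsv,(22,150,60),(32,255,255)); m=cv2.morphologyEx(m,cv2.MORPH_CLOSE,np.ones((5,5)))
    cs,_=cv2.findContours(m,cv2.RETR_EXTERNAL,cv2.CHAIN_APPROX_NONE); k=max(cs,key=cv2.contourArea)
    print(n,cv2.boundingRect(k),cv2.contourArea(k),cv2.fitEllipse(k))
    # predict silhouette for candidate cups handled below
    # dark bed corners (top)
g=cv2.cvtColor(np.asarray(t['img']),cv2.COLOR_RGB2GRAY)
hsv=cv2.cvtColor(np.asarray(t['img']),cv2.COLOR_RGB2HSV)
print(g[240,280],g[238,310],g[215,310],g[190,290])
m=cv2.inRange(g,0,72)*1; m[:, :262]=0; m[:,430:]=0; m[:110]=0; m[255:]=0
cs,_=cv2.findContours(m,cv2.RETR_EXTERNAL,cv2.CHAIN_APPROX_NONE); k=max(cs,key=cv2.contourArea)
print(cv2.boundingRect(k)); print(cv2.approxPolyDP(k,4,True)[:,0].tolist())
```

```text
s (397, 368, 55, 69) 2737.5 ((422.135498046875, 400.6747741699219), (51.07869338989258, 69.93175506591797), 18.85287857055664)
t (457, 247, 37, 35) 948.0 ((474.9504699707031, 264.0614013671875), (33.775657653808594, 35.803340911865234), 99.44308471679688)
96 57 89 52
(269, 117, 161, 132)
[[410, 117], [269, 141], [292, 248], [423, 227], [412, 164], [422, 160], [429, 165], [427, 138], [414, 135]]
```

View pics/crop1.png

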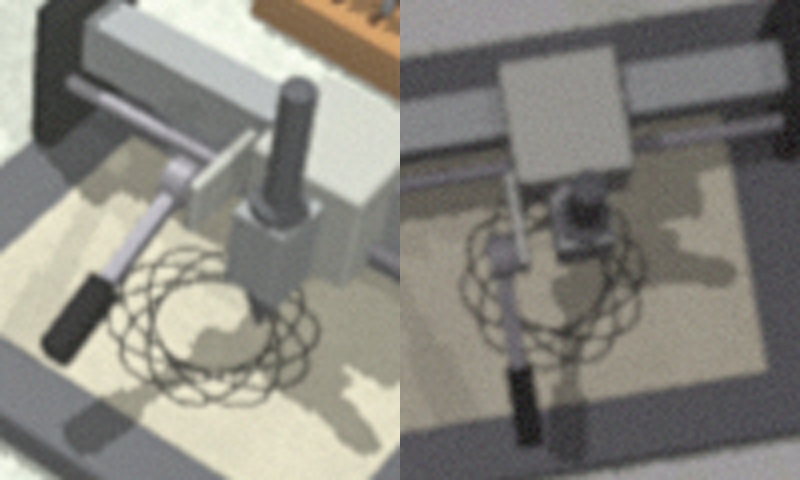

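The crop shows the marker's upper end at side (394.3,202.5) / top (356.8,166.3), the pivot at side (364.5,224.5) / top (336.2,183), and the grip middle at side (339.5,259.5) / top (341.2,221.2).

Run:
```python
from h import *
s=load('side0');t=load('top0'); np.set_printoptions(precision=4,suppress=True)
P={}
for n,a,b in(('mtop',(394.3,202.5),(356.8,166.3)),('pivot',(364.5,224.5),(336.2,183)),('grip',(339.5,259.5),(341.2,221.2)),('cuprim',(425,391),(475,264))):
    P[n],e=tri(s,a,t,b); print(n,P[n],e)
a,b=onz(t,292,248,.022),onz(t,423,227,.022); print('bed front',a,b,np.linalg.norm(a-b)); yv=(a-b)/np.linalg.norm(a-b)
yaw=np.arctan2(-yv[0],yv[1]); print('yaw',yaw)
c,sn=np.cos(yaw),np.sin(yaw); Rz=np.array([[c,-sn,0],[sn,c,0],[0,0,1]])
m=onz(t,356.8,166.3,.1725); m2=onz(s,394.3,202.5,.1725); print('mtop by plane',m,m2)
m=(m+m2)/2; m[2]=0
piv=m+Rz@[-.012,.044,.097]; gr=piv+Rz@[-.08*np.cos(.4),0,-.08*np.sin(.4)]
print('pred pivot',piv,'grip',gr); print('px piv',proj(s,piv),proj(t,piv),'grip',proj(s,gr),proj(t,gr))
# cup: search centre from top-rim & silhouettes bounding
cc=P['cuprim']; 
for z in(.095,):
  print('cup t',onz(t,475,264,z),'s',onz(s,425,391,z))
th=np.linspace(0,2*np.pi,60)
for cam,n in((s,'s'),(t,'t')):
  x,y=cc[:2]; q=np.array([proj(cam,[x+.037*np.cos(i),y+.037*np.sin(i),.095]) for i in th]); print(n,q.min(0),q.max(0))
for n,c in(('ball_t',onz(t,459,184,.05)),('can',onz(t,187,164,.13)),('tumb',onz(t,180,257,.05)),('red',onz(t,412,307,.09))): print(n,c)
```

```text
mtop [ 0.6076 -0.0564  0.1707] 0.0009257377438458769
pivot [ 0.5875 -0.0169  0.1011] 0.0027455277841095262
grip [ 0.5153 -0.0285  0.0691] 0.000897631662540909
cuprim [ 0.4274 -0.2972  0.0928] 0.001538629536208189
bed front [0.4616 0.0772 0.022 ] [ 0.5076 -0.2052  0.022 ] 0.2861066008126711
yaw 0.16116592613382202
mtop by plane [ 0.6068 -0.056   0.1725] [ 0.6063 -0.0578  0.1725]
pred pivot [ 0.5877 -0.0154  0.097 ] grip [ 0.5149 -0.0272  0.0658]
px piv (np.float64(364.5592525469118), np.float64(225.5420367520898)) (np.float64(335.01656716386543), np.float64(183.79963411397762)) grip (np.float64(338.53649305807744), np.float64(260.3702972230156)) (np.float64(340.70415956124), np.float64(221.34511856760525))
cup t [ 0.4269 -0.296   0.095 ] s [ 0.4269 -0.2981  0.095 ]
s [398.1473 366.4612] [451.3464 415.7475]
t [457.312  245.2569] [493.7884 282.2167]
ball_t [ 0.5966 -0.2777  0.05  ]
can [0.6226 0.2776 0.13  ]
tumb [0.4406 0.3136 0.05  ]
red [ 0.341  -0.1697  0.09  ]
```

Everything agrees within 2 mm: yaw is about 0.16, the grip predicted from the marker matches the measured grip, and the rim height reads 93 mm against 95 mm. I'll move above the lever first, turning the tool to match.

Call:
send_rows(
  targets=[
    {"claw": 0.5,"dx": 16,"dy": -34,"dz": 0,"wz": 4},
    {"claw": 0.5,"dx": 16,"dy": -34,"dz": 0,"wz": 4},
    {"claw": 0.5,"dx": 16,"dy": -34,"dz": 0,"wz": 4},
    {"claw": 0.5,"dx": 16,"dy": -34,"dz": 0,"wz": 4},
    {"claw": 0.5,"dx": 16,"dy": -34,"dz": 0,"wz": 4},
    {"claw": 0.5,"dx": 16,"dy": -34,"dz": 0,"wz": 4},
    {"claw": 0.5,"dx": 16,"dy": -34,"dz": 0,"wz": 4},
    {"claw": 0.5,"dx": 16,"dy": -34,"dz": 0,"wz": 4},
    {"claw": 0.5,"dx": 16,"dy": -34},
    {"claw": 0.5,"dx": 16,"dy": -34},
  ],
  squeeze=30,
)

```text
schema error: expected keys claw, dx, dy, dz, wx, wy, wz
```

Call:
send_rows(
  targets=[
    {"claw": 0.5,"dx": 16,"dy": -34,"wx": 0.8,"wy": -4.95},
    {"claw": 0.5,"dx": 16,"dy": -34,"wx": 0.8,"wy": -4.95},
    {"claw": 0.5,"dx": 16,"dy": -34,"wx": 0.8,"wy": -4.95},
    {"claw": 0.5,"dx": 16,"dy": -34,"wx": 0.8,"wy": -4.95},
    {"claw": 0.5,"dx": 16,"dy": -34,"wx": 0.8,"wy": -4.95},
    {"claw": 0.5,"dx": 16,"dy": -34,"wx": 0.8,"wy": -4.95},
    {"claw": 0.5,"wx": 0.8,"wy": -4.95},
    {"claw": 0.5,"wx": 0.8,"wy": -4.95},
    {"claw": 0.5},
    {"claw": 0.5},
  ],
)

```text
schema error: expected keys claw, dx, dy, dz, wx, wy, wz
```

All the keys are required.

Call:
send_rows(
  targets=[
    {"claw": 0.5,"dx": 16,"dy": -34,"dz": 0,"wx": 0,"wy": 0,"wz": 4},
    {"claw": 0.5,"dx": 16,"dy": -34,"dz": 0,"wx": 0,"wy": 0,"wz": 4},
    {"claw": 0.5,"dx": 16,"dy": -34,"dz": 0,"wx": 0,"wy": 0,"wz": 4},
    {"claw": 0.5,"dx": 16,"dy": -34,"dz": 0,"wx": 0,"wy": 0,"wz": 4},
    {"claw": 0.5,"dx": 16,"dy": -34,"dz": 0,"wx": 0,"wy": 0,"wz": 4},
    {"claw": 0.5,"dx": 16,"dy": -34,"dz": 0,"wx": 0,"wy": 0,"wz": 4},
    {"claw": 0.5,"dx": 16,"dy": -34,"dz": 0,"wx": 0,"wy": 0,"wz": 4},
    {"claw": 0.5,"dx": 16,"dy": -34,"dz": 0,"wx": 0,"wy": 0,"wz": 4},
    {"claw": 0.5,"dx": 16,"dy": -34,"dz": 0,"wx": 0,"wy": 0,"wz": 0},
    {"claw": 0.5,"dx": 16,"dy": -34,"dz": 0,"wx": 0,"wy": 0,"wz": 0},
  ],
  squeeze=30,
)

```text
clock: 1.35
position: [0.3768, 0.1643, 0.2312]
ee_rot: [-3.142, -0.0, -2.988]
force: [0.1, 0.1, -0.2]
finger_gap: 0.0426
grip_force: 0.0
```

Call:
send_rows(
  targets=[
    {"claw": 0.5,"dx": 16,"dy": -34,"dz": 0,"wx": 0.8,"wy": -4.95,"wz": 0},
    {"claw": 0.5,"dx": 16,"dy": -34,"dz": 0,"wx": 0.8,"wy": -4.95,"wz": 0},
    {"claw": 0.5,"dx": 16,"dy": -34,"dz": 0,"wx": 0.8,"wy": -4.95,"wz": 0},
    {"claw": 0.5,"dx": 16,"dy": -34,"dz": 0,"wx": 0.8,"wy": -4.95,"wz": 0},
    {"claw": 0.5,"dx": 16,"dy": -34,"dz": 0,"wx": 0.8,"wy": -4.95,"wz": 0},
    {"claw": 0.5,"dx": 16,"dy": -34,"dz": 0,"wx": 0.8,"wy": -4.95,"wz": 0},
    {"claw": 0.5,"dx": 0,"dy": 0,"dz": 0,"wx": 0.8,"wy": -4.95,"wz": 0},
    {"claw": 0.5,"dx": 0,"dy": 0,"dz": 0,"wx": 0.8,"wy": -4.95,"wz": 0},
    {"claw": 0.5,"dx": 0,"dy": 0,"dz": 0,"wx": 0,"wy": 0,"wz": 0},
    {"claw": 0.5,"dx": 0,"dy": 0,"dz": 0,"wx": 0,"wy": 0,"wz": 0},
  ],
)

```text
clock: 2.6
position: [0.4731, -0.0376, 0.2331]
ee_rot: [-3.14, 0.696, -2.98]
force: [0.6, 0.5, 0.5]
finger_gap: 0.0425
grip_force: 0.0
```

Run:
```python
from h import *
from scipy.spatial.transform import Rotation as Ro
np.set_printoptions(precision=4,suppress=True)
o=ctrl.observe(); R=Ro.from_euler('xyz',o['ee_rot']).as_matrix(); print(o['clock'],o['position'],o['finger_gap'],o['qpos']);print('y',R[:,1],'z',R[:,2])
G=np.array([.515,-.028,.067]); T=G+.019*R[:,2]; print('target TCP',T,'delta mm',(T-o['position'])*1e3,'pre delta',(T-.08*R[:,2]-o['position'])*1e3)
# arc of lever
y=np.array([-.159,.987,0]); piv=G-Ro.from_rotvec(0*y).apply(np.array([-.987,-.159,0])*.08*np.cos(.4)+np.array([0,0,-.08*np.sin(.4)])); print('piv',piv)
p=T
for k in range(1,11):
    q=piv+Ro.from_rotvec(y*.092*k).apply(T-piv); print(k,(q-p)*1e3); p=q
```

```text
2.6 [ 0.4731 -0.0376  0.2331] 0.04254477571646349 [-0.3576 -0.0074  2.2667  0.9253  0.4075 -2.8676]
y [-0.1597  0.9872 -0.0013] z [ 0.633   0.1014 -0.7675]
target TCP [ 0.527  -0.0261  0.0524] delta mm [  53.9666   11.5355 -180.6689] pre delta [   3.3235    3.4245 -119.2727]
piv [ 0.5877 -0.0163  0.0982]
1 [-3.8905 -0.6267  5.8403]
2 [-3.3445 -0.5388  6.1775]
3 [-2.7702 -0.4463  6.4625]
4 [-2.1725 -0.35    6.6929]
5 [-1.5564 -0.2507  6.8668]
6 [-0.9272 -0.1494  6.9825]
7 [-0.2901 -0.0467  7.0393]
8 [0.3494 0.0563 7.0365]
9 [0.986  0.1588 6.9743]
10 [1.6142 0.26   6.8531]
```

The last joint is almost at its limit, so I'll use the equivalent grasp half a turn about the tool axis while going down.

Call:
send_rows(
  targets=[
    {"claw": 0.5,"dx": 0,"dy": 0,"dz": -6,"wx": 6.33,"wy": 1.01,"wz": -7.67},
    {"claw": 0.5,"dx": 0,"dy": 0,"dz": -6,"wx": 6.33,"wy": 1.01,"wz": -7.67},
    {"claw": 0.5,"dx": 0,"dy": 0,"dz": -6,"wx": 6.33,"wy": 1.01,"wz": -7.67},
    {"claw": 0.5,"dx": 0,"dy": 0,"dz": -6,"wx": 6.33,"wy": 1.01,"wz": -7.67},
    {"claw": 0.5,"dx": 0,"dy": 0,"dz": -6,"wx": 6.33,"wy": 1.01,"wz": -7.67},
    {"claw": 0.5,"dx": 0,"dy": 0,"dz": -6,"wx": 6.33,"wy": 1.01,"wz": -7.67},
    {"claw": 0.5,"dx": 0,"dy": 0,"dz": -6,"wx": 6.33,"wy": 1.01,"wz": -7.67},
    {"claw": 0.5,"dx": 0,"dy": 0,"dz": -6,"wx": 6.33,"wy": 1.01,"wz": -7.67},
    {"claw": 0.5,"dx": 0,"dy": 0,"dz": -6,"wx": 6.33,"wy": 1.01,"wz": -7.67},
  ],
)

```text
clock: 3.72
position: [0.4735, -0.0372, 0.1791]
ee_rot: [2.445, -0.001, 1.727]
force: [1.1, -0.2, 0.5]
finger_gap: 0.0426
grip_force: 0.0
```

Call:
send_rows(
  targets=[
    {"claw": 0.5,"dx": 0,"dy": 0,"dz": -6,"wx": 6.33,"wy": 1.01,"wz": -7.67},
    {"claw": 0.5,"dx": 0,"dy": 0,"dz": -6,"wx": 6.33,"wy": 1.01,"wz": -7.67},
    {"claw": 0.5,"dx": 0,"dy": 0,"dz": -6,"wx": 6.33,"wy": 1.01,"wz": -7.67},
    {"claw": 0.5,"dx": 0,"dy": 0,"dz": -6,"wx": 6.33,"wy": 1.01,"wz": -7.67},
    {"claw": 0.5,"dx": 0,"dy": 0,"dz": -6,"wx": 6.33,"wy": 1.01,"wz": -7.67},
    {"claw": 0.5,"dx": 0,"dy": 0,"dz": -6,"wx": 6.33,"wy": 1.01,"wz": -7.67},
    {"claw": 0.5,"dx": 0,"dy": 0,"dz": -6,"wx": 6.33,"wy": 1.01,"wz": -7.67},
    {"claw": 0.5,"dx": 0,"dy": 0,"dz": -6,"wx": 6.33,"wy": 1.01,"wz": -7.67},
    {"claw": 0.5,"dx": 0,"dy": 0,"dz": -6,"wx": 6.33,"wy": 1.01,"wz": -7.67},
    {"claw": 0.5,"dx": 0,"dy": 0,"dz": 0,"wx": 0,"wy": 0,"wz": 0},
  ],
)

```text
clock: 4.97
position: [0.4734, -0.0371, 0.1249]
ee_rot: [3.141, -0.694, 0.162]
force: [0.4, 0.6, 0.3]
finger_gap: 0.043
grip_force: 0.0
```

```bash
cat > st.py <<'E'
from h import *
from scipy.spatial.transform import Rotation as Ro
np.set_printoptions(precision=4,suppress=True)
o=ctrl.observe(); R=Ro.from_euler('xyz',o['ee_rot']).as_matrix(); print(o['clock'],o['position'],o['finger_gap'],o['qpos']);print('y',R[:,1],'z',R[:,2])
E
python3 - <<'E'
from st import *
G=np.array([.515,-.028,.067]); T=G+.019*R[:,2]; print('target TCP',T,'delta mm',(T-o['position'])*1e3)
E
```

```text
4.975 [ 0.4734 -0.0371  0.1249] 0.04302938036650216 [-0.356   0.2654  2.3582  1.8861  0.3388 -0.7456]
y [ 0.1607 -0.987   0.0008] z [ 0.6318  0.1022 -0.7684]
target TCP [ 0.527  -0.0261  0.0524] delta mm [ 53.596   11.0446 -72.4672]
```

Call:
send_rows(
  targets=[
    {"claw": 0.5,"dx": 7,"dy": 2,"dz": -9,"wx": 0,"wy": 0,"wz": 0},
    {"claw": 0.5,"dx": 7,"dy": 2,"dz": -9,"wx": 0,"wy": 0,"wz": 0},
    {"claw": 0.5,"dx": 7,"dy": 2,"dz": -9,"wx": 0,"wy": 0,"wz": 0},
    {"claw": 0.5,"dx": 7,"dy": 1,"dz": -9,"wx": 0,"wy": 0,"wz": 0},
    {"claw": 0.5,"dx": 7,"dy": 1,"dz": -9,"wx": 0,"wy": 0,"wz": 0},
    {"claw": 0.5,"dx": 7,"dy": 1,"dz": -9,"wx": 0,"wy": 0,"wz": 0},
    {"claw": 0.5,"dx": 7,"dy": 1,"dz": -9,"wx": 0,"wy": 0,"wz": 0},
    {"claw": 0.5,"dx": 5,"dy": 1,"dz": -9,"wx": 0,"wy": 0,"wz": 0},
    {"claw": 0.5,"dx": 0,"dy": 0,"dz": 0,"wx": 0,"wy": 0,"wz": 0},
  ],
)

```text
clock: 6.1
position: [0.5274, -0.0261, 0.0528]
ee_rot: [3.141, -0.695, 0.161]
force: [-0.4, -0.2, -0.1]
finger_gap: 0.0425
grip_force: 0.0
```

Run:
```python
from st import *
T=np.array([.527,-.0261,.0524]); print((T-o['position'])*1e3, o['force'])
s=cap('side','side1'); t=cap('top','top1')
def crop(c,x,y,w,h,k): 
    i=cv2.cvtColor(np.asarray(c['img']),cv2.COLOR_RGB2BGR)[y:y+h,x:x+w]; return cv2.convertScaleAbs(cv2.resize(i,None,fx=k,fy=k,interpolation=cv2.INTER_CUBIC),alpha=1.6)
cv2.imwrite('pics/crop2.png',np.hstack([crop(s,290,170,130,150,3),crop(t,290,120,130,150,3)]))
```

```text
6.1 [ 0.5274 -0.0261  0.0528] 0.04251504355617881 [-0.2747  0.5253  2.2555  2.3605  0.3932 -1.173 ]
y [ 0.1602 -0.9871  0.0006] z [ 0.6321  0.1021 -0.7682]
[-0.3642 -0.0156 -0.4282] [-0.4493 -0.1586 -0.1339]
```

View pics/crop2.png

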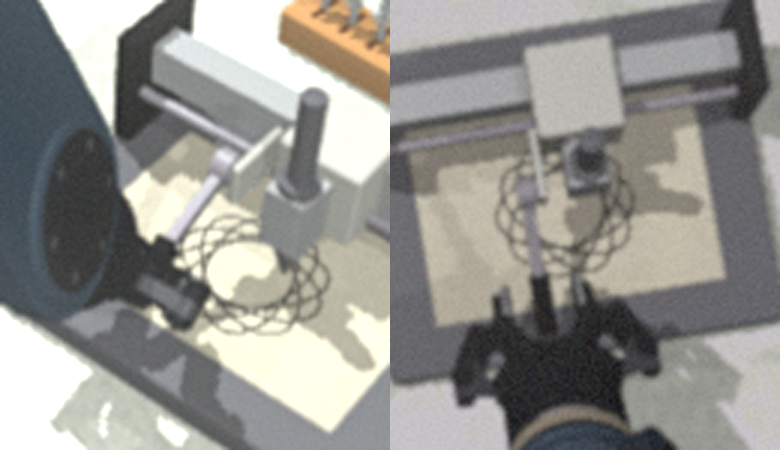

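The grip sits midway between the open fingers (crop (540,300), with fingers at 503 and 578). Close, then follow the arc.

Call:
send_rows(
  targets=[
    {"claw": 0,"dx": 0,"dy": 0,"dz": 0,"wx": 0,"wy": 0,"wz": 0},
    {"claw": 0,"dx": 0,"dy": 0,"dz": 0,"wx": 0,"wy": 0,"wz": 0},
    {"claw": 0,"dx": 0,"dy": 0,"dz": 0,"wx": 0,"wy": 0,"wz": 0},
    {"claw": 0,"dx": 0,"dy": 0,"dz": 0,"wx": 0,"wy": 0,"wz": 0},
  ],
  squeeze=30,
)

```text
clock: 6.7
position: [0.527, -0.0265, 0.0531]
ee_rot: [-3.139, -0.695, 0.154]
force: [-0.6, 0.9, 2.0]
finger_gap: 0.0133
grip_force: 32.8
```

Call:
send_rows(
  targets=[
    {"claw": 0,"dx": -3.9,"dy": -0.6,"dz": 5.8,"wx": -0.84,"wy": 5.2,"wz": 0},
    {"claw": 0,"dx": -3.3,"dy": -0.5,"dz": 6.2,"wx": -0.84,"wy": 5.2,"wz": 0},
    {"claw": 0,"dx": -2.8,"dy": -0.4,"dz": 6.5,"wx": -0.84,"wy": 5.2,"wz": 0},
    {"claw": 0,"dx": 0,"dy": 0,"dz": 0,"wx": 0,"wy": 0,"wz": 0},
  ],
)

```text
clock: 7.2
position: [0.5208, -0.0255, 0.0621]
ee_rot: [-3.117, -0.535, 0.146]
force: [-1.0, -43.2, 1.6]
finger_gap: 0.0136
grip_force: 34.6
```

Run:
```python
from st import *
print(o['force'],o['wrist_torque'],o['grip_force'])
```

```text
7.2 [ 0.5208 -0.0255  0.0621] 0.013613796526007416 [-0.2511  0.4624  2.186   1.5631  0.2215 -0.3401]
y [ 0.1577 -0.9873 -0.0211] z [ 0.5006  0.0984 -0.8601]
[ -1.0198 -43.1655   1.5965] [-5.9244 -0.017  -3.3386] 34.61063638329506
```

Near the wrist singularity the wrist lags, which builds up a side load. I'll release (the lever stays put), back off, reduce the tilt in free space and regrasp.

Call:
send_rows(
  targets=[
    {"claw": 0.5,"dx": 0,"dy": 0,"dz": 0,"wx": 0,"wy": 0,"wz": 0},
    {"claw": 0.5,"dx": 0,"dy": 0,"dz": 0,"wx": 0,"wy": 0,"wz": 0},
    {"claw": 0.5,"dx": 0,"dy": 0,"dz": 0,"wx": 0,"wy": 0,"wz": 0},
    {"claw": 0.5,"dx": -5,"dy": -1,"dz": 9,"wx": 0,"wy": 0,"wz": 0},
    {"claw": 0.5,"dx": -5,"dy": -1,"dz": 9,"wx": 0,"wy": 0,"wz": 0},
    {"claw": 0.5,"dx": -5,"dy": -1,"dz": 9,"wx": 0,"wy": 0,"wz": 0},
    {"claw": 0.5,"dx": -5,"dy": -1,"dz": 9,"wx": 0,"wy": 0,"wz": 0},
    {"claw": 0.5,"dx": -5,"dy": -1,"dz": 9,"wx": 0,"wy": 0,"wz": 0},
    {"claw": 0.5,"dx": -5,"dy": -1,"dz": 9,"wx": 0,"wy": 0,"wz": 0},
    {"claw": 0.5,"dx": 0,"dy": 0,"dz": 20,"wx": 0,"wy": 0,"wz": 0},
  ],
)

```text
clock: 8.45
position: [0.4881, -0.0239, 0.1348]
ee_rot: [-3.101, -0.534, 0.15]
force: [0.3, -0.6, 1.2]
finger_gap: 0.0422
grip_force: 0.0
```

Run:
```python
from st import *
print(o['force'],o['ee_rot'])
# turn to tilt .2, y along -(−.159,.987)
h=np.array([.987,.160,0]); y=-np.array([-.160,.987,0]); z=np.sin(.2)*h-np.cos(.2)*np.array([0,0,1.]); Rt=np.c_[np.cross(y,z),y,z]
print('turn deg',np.degrees((Ro.from_matrix(Rt)*Ro.from_matrix(R).inv()).as_rotvec()))
s=cap('side','side2'); t=cap('top','top2')
for n,c,(x0,y0,x1,y1) in(('s',s,(320,200,400,275)),('t',t,(320,190,365,250))):
    g=cv2.cvtColor(np.asarray(c['img']),cv2.COLOR_RGB2GRAY); m=np.zeros_like(g); m[y0:y1,x0:x1]=cv2.inRange(g,0,28)[y0:y1,x0:x1]
    nn,l,st,ce=cv2.connectedComponentsWithStats(m); print(n,[(st[i].tolist(),ce[i].round(1)) for i in range(1,nn) if st[i,4]>15])
def crop(c,x,y,w,h,k): 
    i=cv2.cvtColor(np.asarray(c['img']),cv2.COLOR_RGB2BGR)[y:y+h,x:x+w]; return cv2.convertScaleAbs(cv2.resize(i,None,fx=k,fy=k,interpolation=cv2.INTER_CUBIC),alpha=1.6)
cv2.imwrite('pics/crop3.png',np.hstack([crop(s,290,170,130,150,3),crop(t,290,120,130,150,3)]))
```

```text
8.45 [ 0.4881 -0.0239  0.1348] 0.04220338825332543 [-0.2818  0.2451  2.2278  0.9355  0.3161  0.278 ]
y [ 0.1704 -0.9847 -0.0353] z [ 0.4965  0.1167 -0.8601]
[ 0.2731 -0.5676  1.2258] [-3.1006 -0.5339  0.1505]
turn deg [-5.1392 18.555  -0.2657]
s []
t [([338, 214, 7, 18, 80], array([341.1, 222.8])), ([320, 228, 45, 22, 434], array([344.2, 243. ]))]
```

View pics/crop3.png

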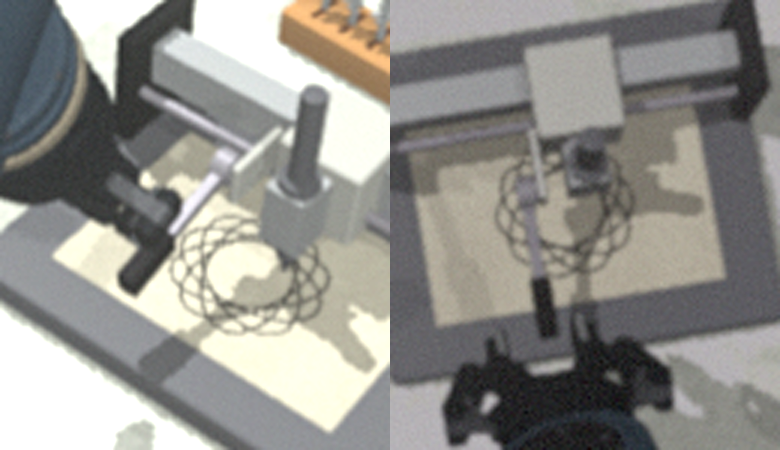

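The grip is now slightly raised (its end at side ≈(333,264)) and the fingers are clear of it. Now reduce the tilt to 0.2 rad above the grip.

Call:
send_rows(
  targets=[
    {"claw": 0.5,"dx": 2,"dy": 0,"dz": 0,"wx": -1.03,"wy": 3.7,"wz": 0},
    {"claw": 0.5,"dx": 2,"dy": 0,"dz": 0,"wx": -1.03,"wy": 3.7,"wz": 0},
    {"claw": 0.5,"dx": 2,"dy": -1,"dz": 0,"wx": -1.03,"wy": 3.7,"wz": 0},
    {"claw": 0.5,"dx": 2,"dy": -1,"dz": 0,"wx": -1.03,"wy": 3.7,"wz": 0},
    {"claw": 0.5,"dx": 2,"dy": -1,"dz": 0,"wx": -1.03,"wy": 3.7,"wz": 0},
    {"claw": 0.5,"dx": 0,"dy": 0,"dz": 0,"wx": 0,"wy": 0,"wz": 0},
  ],
)

```text
clock: 9.3
position: [0.4992, -0.0262, 0.1345]
ee_rot: [-3.139, -0.208, 0.167]
force: [0.1, 0.8, 0.6]
finger_gap: 0.0425
grip_force: 0.0
```

Run:
```python
from st import *
h=np.array([.987,.160,0]); y=-np.array([-.160,.987,0]); z=np.sin(.2)*h-np.cos(.2)*np.array([0,0,1.]); Rt=np.c_[np.cross(y,z),y,z]
print('turn deg',np.degrees((Ro.from_matrix(Rt)*Ro.from_matrix(R).inv()).as_rotvec()))
G=np.array([.5117,-.0287,.0762]); print('delta',(G+.019*z-o['position'])*1e3)
piv=np.array([.5877,-.0163,.0975]);yy=-y;p=G+.019*z;T=p
for k in range(1,11):
    q=piv+Ro.from_rotvec(yy*.08*k).apply(T-piv); print(k,(q-p)*1e3); p=q
```

```text
9.3 [ 0.4992 -0.0262  0.1345] 0.042513893285106706 [-0.185   0.3165  2.0039  0.1258  0.63    1.1236]
y [ 0.167  -0.986  -0.0027] z [ 0.2035  0.0371 -0.9784]
turn deg [-0.2306  0.4471 -0.4051]
delta [ 16.183   -1.8915 -76.963 ]
1 [-2.9177 -0.473   5.9792]
2 [-2.4367 -0.395   6.1962]
3 [-1.9402 -0.3145  6.3737]
4 [-1.4313 -0.232   6.5104]
5 [-0.9132 -0.148   6.6054]
6 [-0.3893 -0.0631  6.6582]
7 [0.1371 0.0222 6.6684]
8 [0.6627 0.1074 6.636 ]
9 [1.184  0.1919 6.5611]
10 [1.6977 0.2752 6.4443]
```

Call:
send_rows(
  targets=[
    {"claw": 0.5,"dx": 3,"dy": 0,"dz": -15,"wx": 0,"wy": 0,"wz": 0},
    {"claw": 0.5,"dx": 3,"dy": 0,"dz": -15,"wx": 0,"wy": 0,"wz": 0},
    {"claw": 0.5,"dx": 3,"dy": 0,"dz": -15,"wx": 0,"wy": 0,"wz": 0},
    {"claw": 0.5,"dx": 3,"dy": -1,"dz": -15,"wx": 0,"wy": 0,"wz": 0},
    {"claw": 0.5,"dx": 4,"dy": -1,"dz": -17,"wx": 0,"wy": 0,"wz": 0},
    {"claw": 0,"dx": 0,"dy": 0,"dz": 0,"wx": 0,"wy": 0,"wz": 0},
    {"claw": 0,"dx": 0,"dy": 0,"dz": 0,"wx": 0,"wy": 0,"wz": 0},
    {"claw": 0,"dx": 0,"dy": 0,"dz": 0,"wx": 0,"wy": 0,"wz": 0},
    {"claw": 0,"dx": 0,"dy": 0,"dz": 0,"wx": 0,"wy": 0,"wz": 0},
  ],
  squeeze=25,
)

```text
clock: 10.42
position: [0.5144, -0.0287, 0.0583]
ee_rot: [-3.14, -0.207, 0.166]
force: [-1.1, 4.8, -2.4]
finger_gap: 0.0134
grip_force: 28.8
```

Call:
send_rows(
  targets=[
    {"claw": 0,"dx": -2.9,"dy": -0.5,"dz": 6,"wx": -0.73,"wy": 4.52,"wz": 0},
    {"claw": 0,"dx": -2.4,"dy": -0.4,"dz": 6.2,"wx": -0.73,"wy": 4.52,"wz": 0},
    {"claw": 0,"dx": -1.9,"dy": -0.3,"dz": 6.4,"wx": -0.73,"wy": 4.52,"wz": 0},
    {"claw": 0,"dx": 0,"dy": 0,"dz": 0,"wx": 0,"wy": 0,"wz": 0},
  ],
)

```text
clock: 10.92
position: [0.5074, -0.0298, 0.0771]
ee_rot: [-3.139, 0.034, 0.166]
force: [-2.2, 4.1, -0.8]
finger_gap: 0.0134
grip_force: 29.1
```

Run:
```python
from st import *
print(o['force'],o['wrist_torque'],o['ee_rot'],o['grip_force'])
```

```text
10.925 [ 0.5074 -0.0298  0.0771] 0.013425640900570378 [-0.1463  0.5115  1.8572 -0.0106  0.8058  1.2659]
y [ 0.1653 -0.9862 -0.0028] z [-0.0336 -0.0028 -0.9994]
[-2.1751  4.0965 -0.8111] [0.576  0.4239 0.1645] [-3.1388  0.0336  0.1661] 29.104501605033875
```

Call:
send_rows(
  targets=[
    {"claw": 0,"dx": -1.4,"dy": -0.2,"dz": 6.5,"wx": -0.73,"wy": 4.52,"wz": 0},
    {"claw": 0,"dx": -0.9,"dy": -0.1,"dz": 6.6,"wx": -0.73,"wy": 4.52,"wz": 0},
    {"claw": 0,"dx": -0.4,"dy": -0.1,"dz": 6.7,"wx": -0.73,"wy": 4.52,"wz": 0},
    {"claw": 0,"dx": 0.1,"dy": 0,"dz": 6.7,"wx": -0.73,"wy": 4.52,"wz": 0},
    {"claw": 0,"dx": 0,"dy": 0,"dz": 0,"wx": 0,"wy": 0,"wz": 0},
  ],
)

```text
clock: 11.55
position: [0.5053, -0.0301, 0.1035]
ee_rot: [-3.137, 0.353, 0.166]
force: [-2.4, 5.0, 0.1]
finger_gap: 0.0133
grip_force: 29.3
```

Call:
send_rows(
  targets=[
    {"claw": 0,"dx": 2.2,"dy": 0.3,"dz": 6,"wx": 0,"wy": 0,"wz": 0},
    {"claw": 0,"dx": 2.5,"dy": 0.4,"dz": 5.9,"wx": 0,"wy": 0,"wz": 0},
    {"claw": 0,"dx": 0,"dy": 0,"dz": 0,"wx": 0,"wy": 0,"wz": 0},
  ],
)

```text
clock: 11.92
position: [0.5099, -0.0294, 0.1158]
ee_rot: [-3.136, 0.35, 0.166]
force: [-0.5, 6.7, -1.0]
finger_gap: 0.0139
grip_force: 28.3
```

Run:
```python
from st import *
print(o['force'],o['wrist_torque'],o['ee_rot'],o['grip_force'])
piv=np.array([.5877,-.0163,.0975]); g=o['position']-.019*R[:,2]; d=g-piv; print('grasp',g,'slope',np.arctan2(d[2],np.hypot(*d[:2])),np.linalg.norm(d))
```

```text
11.925 [ 0.5099 -0.0294  0.1158] 0.013880558884885656 [-0.1037  0.5973  1.6226 -0.0909  1.2629  1.3446]
y [ 0.1634 -0.9865 -0.0048] z [-0.3393 -0.0517 -0.9392]
[-0.4894  6.7381 -0.9586] [ 0.8943 -0.0523 -0.1914] [-3.1365  0.3503  0.1659] 28.326086103916168
grasp [ 0.5164 -0.0284  0.1336] slope 0.4631240323649025 0.08083955856375936
```

Call:
send_rows(
  targets=[
    {"claw": 0,"dx": 2.7,"dy": 0.4,"dz": 5.3,"wx": 0,"wy": 0,"wz": 0},
    {"claw": 0,"dx": 0,"dy": 0,"dz": 0,"wx": 0,"wy": 0,"wz": 0},
    {"claw": 0.4,"dx": 0,"dy": 0,"dz": 0,"wx": 0,"wy": 0,"wz": 0},
    {"claw": 0.4,"dx": 0,"dy": 0,"dz": 0,"wx": 0,"wy": 0,"wz": 0},
    {"claw": 0.4,"dx": 0,"dy": 0,"dz": 0,"wx": 0,"wy": 0,"wz": 0},
    {"claw": 0.4,"dx": 0,"dy": 0,"dz": 10,"wx": 0,"wy": 0,"wz": 0},
    {"claw": 0.4,"dx": 0,"dy": 0,"dz": 20,"wx": 0,"wy": 0,"wz": 0},
    {"claw": 0.4,"dx": 0,"dy": 0,"dz": 30,"wx": 0,"wy": 0,"wz": 0},
    {"claw": 0.4,"dx": 0,"dy": 0,"dz": 40,"wx": 0,"wy": 0,"wz": 0},
    {"claw": 0.4,"dx": 0,"dy": 0,"dz": 30,"wx": 0,"wy": 0,"wz": 0},
  ],
)

```text
clock: 13.18
position: [0.5126, -0.0296, 0.2528]
ee_rot: [-3.138, 0.35, 0.166]
force: [0.4, -0.1, -0.3]
finger_gap: 0.0341
grip_force: 0.0
```

Call:
send_rows(
  targets=[
    {"claw": 0.6,"dx": -10,"dy": 0,"dz": 0,"wx": 0.8,"wy": -5,"wz": 0},
    {"claw": 0.6,"dx": -10,"dy": 0,"dz": 0,"wx": 0.8,"wy": -5,"wz": 0},
    {"claw": 0.6,"dx": -10,"dy": 0,"dz": 0,"wx": 0.8,"wy": -5,"wz": 0},
    {"claw": 0.6,"dx": -10,"dy": 0,"dz": 0,"wx": 0.8,"wy": -4.8,"wz": 0},
    {"claw": 0.6,"dx": 0,"dy": 0,"dz": 0,"wx": 0,"wy": 0,"wz": 0},
  ],
)

```text
clock: 13.8
position: [0.4716, -0.0297, 0.2515]
ee_rot: [-3.14, 0.0, 0.165]
force: [1.6, -0.5, -0.4]
finger_gap: 0.051
grip_force: 0.0
```

Run:
```python
from st import *
print(o['force'],o['ee_rot'])
s=cap('side','side3'); t=cap('top','top3')
def crop(c,x,y,w,h,k): 
    i=cv2.cvtColor(np.asarray(c['img']),cv2.COLOR_RGB2BGR)[y:y+h,x:x+w]; return cv2.convertScaleAbs(cv2.resize(i,None,fx=k,fy=k,interpolation=cv2.INTER_CUBIC),alpha=1.6)
cv2.imwrite('pics/crop4.png',np.hstack([crop(s,320,160,100,140,4),crop(t,310,110,100,140,4)]))
```

```text
13.8 [ 0.4716 -0.0297  0.2515] 0.05104819804562439 [-0.1623  0.1866  1.8185  0.0018  1.1376  1.2428]
y [ 0.1642 -0.9864 -0.0019] z [-0.0008  0.0018 -1.    ]
[ 1.6482 -0.4903 -0.4474] [-3.1397  0.0005  0.165 ]
```

View pics/crop4.png

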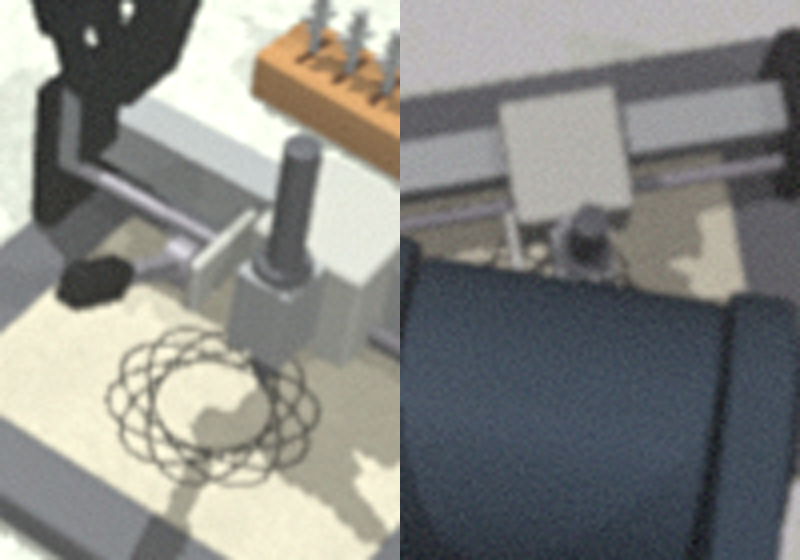

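The lever is up, with its grip foreshortened at crop (95,280). The marker top is at side (396,196.8) / top (357.5,163.8).

Run:
```python
from st import *
s=load('side3');t=load('top3')
X,e=tri(s,(396,196.8),t,(357.5,163.8)); print(X,e,onz(t,357.5,163.8,.185),onz(s,396,196.8,.185))
m=np.array([.6068,-.0568]); print('delta',(np.r_[m,.163-.019]-o['position'])*1e3)
piv=np.array([.5877,-.0163,.0975])
for a in(.75,.85,.95):
    b=a-.4; ge=piv+[-.08*np.cos(b)*.987,-.08*np.cos(b)*.16,.08*np.sin(b)]; q=proj(s,ge); print(a,ge,(q[0]-320)*4,(q[1]-160)*4)
```

```text
13.9 [ 0.4728 -0.0297  0.2512] 0.05105198620958502 [-0.1617  0.1899  1.8153  0.0014  1.1387  1.2433]
y [ 0.1645 -0.9864 -0.002 ] z [-0.002   0.0016 -1.    ]
[ 0.6093 -0.0569  0.1829] 0.0002552399034722302 [ 0.6087 -0.0567  0.185 ] [ 0.6075 -0.0584  0.185 ]
delta [ 134.0021  -27.1385 -107.1557]
0.75 [ 0.5135 -0.0283  0.1249] 80.2325638471932 313.0626614544873
0.85 [ 0.5166 -0.0278  0.1323] 85.70702488288589 296.8919133421027
0.95 [ 0.5204 -0.0272  0.1393] 92.24321834128727 280.21371570962674
```

The lever's picture position matches 0.95 rad, so it is fully up. Next, go over the marker, descend and grip.

Call:
send_rows(
  targets=[
    {"claw": 0.6,"dx": 27,"dy": -5.4,"dz": 0,"wx": 0,"wy": 0,"wz": 0},
    {"claw": 0.6,"dx": 27,"dy": -5.4,"dz": 0,"wx": 0,"wy": 0,"wz": 0},
    {"claw": 0.6,"dx": 27,"dy": -5.4,"dz": 0,"wx": 0,"wy": 0,"wz": 0},
    {"claw": 0.6,"dx": 27,"dy": -5.4,"dz": 0,"wx": 0,"wy": 0,"wz": 0},
    {"claw": 0.6,"dx": 27,"dy": -5.4,"dz": 0,"wx": 0,"wy": 0,"wz": 0},
    {"claw": 0.6,"dx": 0,"dy": 0,"dz": -20,"wx": 0,"wy": 0,"wz": 0},
    {"claw": 0.6,"dx": 0,"dy": 0,"dz": -20,"wx": 0,"wy": 0,"wz": 0},
    {"claw": 0.6,"dx": 0,"dy": 0,"dz": 0,"wx": 0,"wy": 0,"wz": 0},
  ],
)

```text
clock: 14.9
position: [0.6073, -0.0563, 0.2088]
ee_rot: [-3.138, 0.005, 0.166]
force: [0.7, 0.0, 1.7]
finger_gap: 0.0513
grip_force: 0.0
```

Call:
send_rows(
  targets=[
    {"claw": 0.6,"dx": 0,"dy": 0,"dz": -17,"wx": 0,"wy": 0,"wz": 0},
    {"claw": 0.6,"dx": 0,"dy": 0,"dz": -17,"wx": 0,"wy": 0,"wz": 0},
    {"claw": 0.6,"dx": 0,"dy": 0,"dz": -17,"wx": 0,"wy": 0,"wz": 0},
    {"claw": 0.6,"dx": 0,"dy": 0,"dz": -16,"wx": 0,"wy": 0,"wz": 0},
    {"claw": 0,"dx": 0,"dy": 0,"dz": 0,"wx": 0,"wy": 0,"wz": 0},
    {"claw": 0,"dx": 0,"dy": 0,"dz": 0,"wx": 0,"wy": 0,"wz": 0},
    {"claw": 0,"dx": 0,"dy": 0,"dz": 0,"wx": 0,"wy": 0,"wz": 0},
    {"claw": 0,"dx": 0,"dy": 0,"dz": 0,"wx": 0,"wy": 0,"wz": 0},
  ],
  squeeze=35,
)

```text
clock: 15.9
position: [0.6076, -0.0565, 0.1439]
ee_rot: [-3.14, 0.001, 0.165]
force: [0.5, -0.5, -0.2]
finger_gap: 0.0162
grip_force: 34.1
```

The gap is 16 mm, so the marker is held. Pull straight up.

Call:
send_rows(
  targets=[
    {"claw": 0,"dx": 0,"dy": 0,"dz": 8,"wx": 0,"wy": 0,"wz": 0},
    {"claw": 0,"dx": 0,"dy": 0,"dz": 14,"wx": 0,"wy": 0,"wz": 0},
    {"claw": 0,"dx": 0,"dy": 0,"dz": 15,"wx": 0,"wy": 0,"wz": 0},
    {"claw": 0,"dx": 0,"dy": 0,"dz": 15,"wx": 0,"wy": 0,"wz": 0},
    {"claw": 0,"dx": 0,"dy": 0,"dz": 15,"wx": 0,"wy": 0,"wz": 0},
    {"claw": 0,"dx": 0,"dy": 0,"dz": 15,"wx": 0,"wy": 0,"wz": 0},
    {"claw": 0,"dx": 0,"dy": 0,"dz": 15,"wx": 0,"wy": 0,"wz": 0},
    {"claw": 0,"dx": 0,"dy": 0,"dz": 15,"wx": 0,"wy": 0,"wz": 0},
    {"claw": 0,"dx": 0,"dy": 0,"dz": 10,"wx": 0,"wy": 0,"wz": 0},
    {"claw": 0,"dx": 0,"dy": 0,"dz": 0,"wx": 0,"wy": 0,"wz": 0},
  ],
)

```text
clock: 17.15
position: [0.6076, -0.0565, 0.2662]
ee_rot: [-3.14, 0.0, 0.166]
force: [-1.0, 0.3, -0.2]
finger_gap: 0.0157
grip_force: 34.1
```

Run:
```python
from st import *
print(o['grip_force'])
s=cap('side','side4'); t=cap('top','top4')
def crop(c,x,y,w,h,k): 
    i=cv2.cvtColor(np.asarray(c['img']),cv2.COLOR_RGB2BGR)[y:y+h,x:x+w]; return cv2.convertScaleAbs(cv2.resize(i,None,fx=k,fy=k,interpolation=cv2.INTER_CUBIC),alpha=1.5)
cv2.imwrite('pics/crop5.png',crop(s,310,60,200,200,3))
```

```text
17.15 [ 0.6076 -0.0565  0.2662] 0.015668869781308097 [-0.1698  0.4306  1.4456  0.0018  1.2664  1.2349]
y [ 0.1648 -0.9863 -0.0019] z [-0.0007  0.0019 -1.    ]
34.06814932823181
```

View pics/crop5.png

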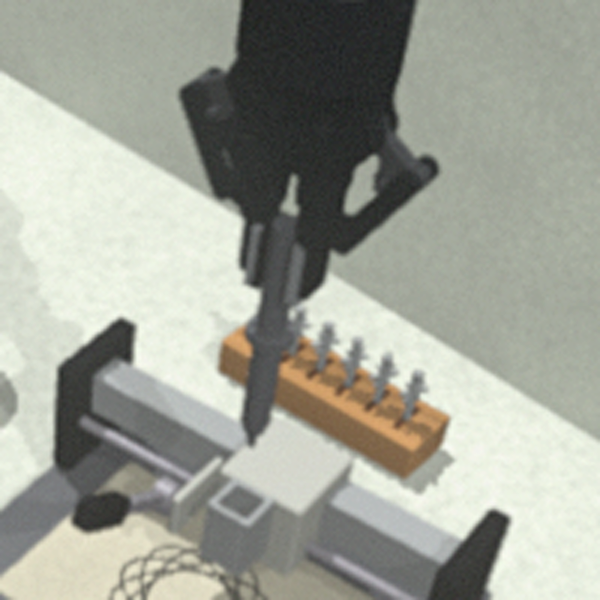

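The marker is out and held upright, with its nib at side (394,206.7). The sleeve is empty and the lever is still up. A quick check of the nib position before moving on.

Run:
```python
from st import *
s=load('side4'); print(proj(s,[.6076,-.0565,.157]),onz(s,394,206.7,.157))
```

```text
17.25 [ 0.6072 -0.0565  0.265 ] 0.015796727927485977 [-0.1699  0.4316  1.4469  0.0018  1.2658  1.235 ]
y [ 0.1647 -0.9863 -0.0025] z [-0.0024  0.0022 -1.    ]
(np.float64(393.03538644947594), np.float64(208.49822744575894)) [ 0.6121 -0.0545  0.157 ]
```

Call:
send_rows(
  targets=[
    {"claw": 0,"dx": -10,"dy": -13,"dz": 0,"wx": 0,"wy": 0,"wz": 0},
    {"claw": 0,"dx": -20,"dy": -26,"dz": 0,"wx": 0,"wy": 0,"wz": 0},
    {"claw": 0,"dx": -20,"dy": -27,"dz": 0,"wx": 0,"wy": 0,"wz": 0},
    {"claw": 0,"dx": -20,"dy": -27,"dz": 0,"wx": 0,"wy": 0,"wz": 0},
    {"claw": 0,"dx": -20,"dy": -27,"dz": 0,"wx": 0,"wy": 0,"wz": 0},
    {"claw": 0,"dx": -20,"dy": -27,"dz": 0,"wx": 0,"wy": 0,"wz": 0},
    {"claw": 0,"dx": -20,"dy": -27,"dz": 0,"wx": 0,"wy": 0,"wz": 0},
    {"claw": 0,"dx": -20,"dy": -27,"dz": 0,"wx": 0,"wy": 0,"wz": 0},
    {"claw": 0,"dx": -20,"dy": -26,"dz": 0,"wx": 0,"wy": 0,"wz": 0},
    {"claw": 0,"dx": -10,"dy": -13,"dz": 0,"wx": 0,"wy": 0,"wz": 0},
  ],
)

```text
clock: 18.5
position: [0.4259, -0.2977, 0.2652]
ee_rot: [-3.139, 0.002, 0.164]
force: [0.6, -0.2, 0.2]
finger_gap: 0.0159
grip_force: 34.1
```

Run:
```python
from st import *
print((np.array([.427,-.297])-o['position'][:2])*1e3)
s=cap('side','side5')
i=cv2.cvtColor(np.asarray(s['img']),cv2.COLOR_RGB2BGR)[240:460,330:530]; cv2.imwrite('pics/crop6.png',cv2.convertScaleAbs(cv2.resize(i,None,fx=2.7,fy=2.7,interpolation=cv2.INTER_CUBIC),alpha=1.5))
print('nib expected',proj(s,[*o['position'][:2],.157]))
```

```text
18.5 [ 0.4259 -0.2977  0.2652] 0.015913796471176286 [-0.6999  0.2624  1.6859  0.0003  1.1965  0.707 ]
y [ 0.1631 -0.9866 -0.0027] z [-0.0023  0.0023 -1.    ]
[1.1366 0.695 ]
nib expected (np.float64(432.94913761192703), np.float64(369.7201312499834))
```

View pics/crop6.png

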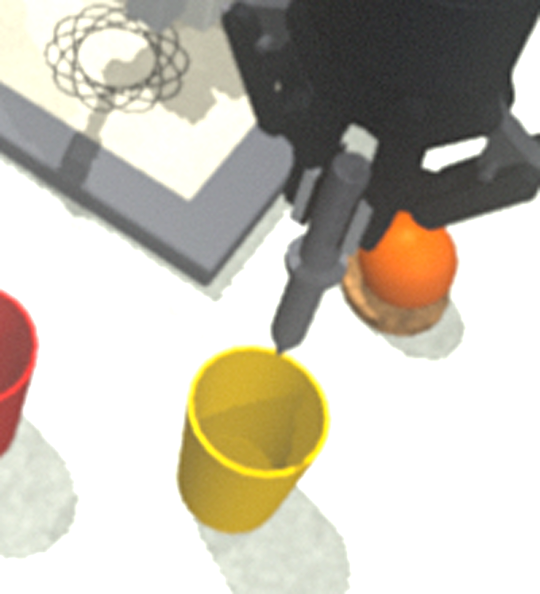

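The nib is at side (433,370), matching the expected position, and it hangs over the yellow cup's middle. Lower it.

Call:
send_rows(
  targets=[
    {"claw": 0,"dx": 1,"dy": 1,"dz": -10,"wx": 0,"wy": 0,"wz": 0},
    {"claw": 0,"dx": 0,"dy": 0,"dz": -20,"wx": 0,"wy": 0,"wz": 0},
    {"claw": 0,"dx": 0,"dy": 0,"dz": -20,"wx": 0,"wy": 0,"wz": 0},
    {"claw": 0,"dx": 0,"dy": 0,"dz": -20,"wx": 0,"wy": 0,"wz": 0},
    {"claw": 0,"dx": 0,"dy": 0,"dz": -20,"wx": 0,"wy": 0,"wz": 0},
    {"claw": 0,"dx": 0,"dy": 0,"dz": -20,"wx": 0,"wy": 0,"wz": 0},
    {"claw": 0,"dx": 0,"dy": 0,"dz": -15,"wx": 0,"wy": 0,"wz": 0},
    {"claw": 0,"dx": 0,"dy": 0,"dz": -10,"wx": 0,"wy": 0,"wz": 0},
    {"claw": 0,"dx": 0,"dy": 0,"dz": -5,"wx": 0,"wy": 0,"wz": 0},
    {"claw": 0,"dx": 0,"dy": 0,"dz": 0,"wx": 0,"wy": 0,"wz": 0},
  ],
)

```text
clock: 19.8
position: [0.4285, -0.2955, 0.1255]
ee_rot: [-3.139, 0.001, 0.166]
force: [1.1, 1.0, 0.1]
finger_gap: 0.0164
grip_force: 34.1
```

Call:
send_rows(
  targets=[
    {"claw": 0,"dx": 0,"dy": 0,"dz": -2,"wx": 0,"wy": 0,"wz": 0},
    {"claw": 0,"dx": 0,"dy": 0,"dz": -2,"wx": 0,"wy": 0,"wz": 0},
    {"claw": 0,"dx": 0,"dy": 0,"dz": 0,"wx": 0,"wy": 0,"wz": 0},
  ],
)

```text
clock: 20.18
position: [0.4284, -0.2955, 0.1215]
ee_rot: [-3.139, 0.001, 0.165]
force: [-0.1, 0.4, 0.0]
finger_gap: 0.0161
grip_force: 34.1
```

Call:
send_rows(
  targets=[
    {"claw": 0,"dx": 0,"dy": 0,"dz": -2,"wx": 0,"wy": 0,"wz": 0},
    {"claw": 0,"dx": 0,"dy": 0,"dz": -2,"wx": 0,"wy": 0,"wz": 0},
    {"claw": 0,"dx": 0,"dy": 0,"dz": -2,"wx": 0,"wy": 0,"wz": 0},
    {"claw": 0,"dx": 0,"dy": 0,"dz": 0,"wx": 0,"wy": 0,"wz": 0},
  ],
)

```text
clock: 20.68
position: [0.4283, -0.2955, 0.1153]
ee_rot: [-3.139, 0.002, 0.165]
force: [-0.5, 0.8, -0.8]
finger_gap: 0.0163
grip_force: 34.1
```

Call:
send_rows(
  targets=[
    {"claw": 0.35,"dx": 0,"dy": 0,"dz": 0,"wx": 0,"wy": 0,"wz": 0},
    {"claw": 0.5,"dx": 0,"dy": 0,"dz": 0,"wx": 0,"wy": 0,"wz": 0},
    {"claw": 0.7,"dx": 0,"dy": 0,"dz": 0,"wx": 0,"wy": 0,"wz": 0},
    {"claw": 1,"dx": 0,"dy": 0,"dz": 0,"wx": 0,"wy": 0,"wz": 0},
    {"claw": 1,"dx": 0,"dy": 0,"dz": 0,"wx": 0,"wy": 0,"wz": 0},
    {"claw": 1,"dx": 0,"dy": 0,"dz": 5,"wx": 0,"wy": 0,"wz": 0},
    {"claw": 1,"dx": 0,"dy": 0,"dz": 10,"wx": 0,"wy": 0,"wz": 0},
    {"claw": 1,"dx": 0,"dy": 0,"dz": 10,"wx": 0,"wy": 0,"wz": 0},
    {"claw": 1,"dx": 0,"dy": 0,"dz": 15,"wx": 0,"wy": 0,"wz": 0},
    {"claw": 1,"dx": 0,"dy": 0,"dz": 20,"wx": 0,"wy": 0,"wz": 0},
  ],
)

```text
clock: 21.92
position: [0.4284, -0.2955, 0.1766]
ee_rot: [-3.139, 0.001, 0.166]
force: [0.5, -0.0, 0.9]
finger_gap: 0.0855
grip_force: 0.0
```

Call:
send_rows(
  targets=[
    {"claw": 1,"dx": 0,"dy": 0,"dz": 25,"wx": 0,"wy": 0,"wz": 0},
    {"claw": 1,"dx": 0,"dy": 0,"dz": 25,"wx": 0,"wy": 0,"wz": 0},
    {"claw": 1,"dx": 0,"dy": 0,"dz": 25,"wx": 0,"wy": 0,"wz": 0},
    {"claw": 1,"dx": 0,"dy": 0,"dz": 25,"wx": 0,"wy": 0,"wz": 0},
    {"claw": 1,"dx": 0,"dy": 0,"dz": 0,"wx": 0,"wy": 0,"wz": 0},
    {"claw": 1,"dx": 0,"dy": 0,"dz": 0,"wx": 0,"wy": 0,"wz": 0},
    {"claw": 1,"dx": 0,"dy": 0,"dz": 0,"wx": 0,"wy": 0,"wz": 0},
    {"claw": 1,"dx": 0,"dy": 0,"dz": 0,"wx": 0,"wy": 0,"wz": 0},
  ],
)

```text
clock: 22.92
position: [0.4283, -0.2954, 0.2749]
ee_rot: [-3.138, 0.002, 0.166]
force: [0.4, -0.3, -0.7]
finger_gap: 0.0851
grip_force: 0.0
```

```bash
python3 -c "
from h import *
s=cap('side','side6'); i=cv2.cvtColor(np.asarray(s['img']),cv2.COLOR_RGB2BGR)[130:460,250:550]; cv2.imwrite('pics/crop7.png',cv2.convertScaleAbs(cv2.resize(i,None,fx=1.8,fy=1.8,interpolation=cv2.INTER_CUBIC),alpha=1.5))"
```

```text
(no output)
```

View pics/crop7.png

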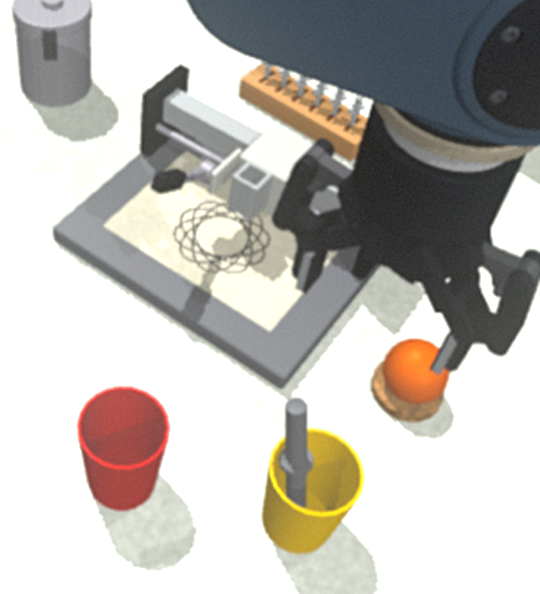

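The marker leans nib down in the upright yellow cup (crop (297,450)). The lever is still up (crop (170,180)), the gripper is clear, and the ball and canister are in place. Handing in.

```bash
python3 -c "
from station import ctrl
print(ctrl.finish_job())"
```

```text
the job is handed in; nothing more can be done
None
```

I handed in the job at about 23 s of the 51 s limit, and no verdict came back: the last picture shows the lever up, the marker leaning nib down in the upright yellow cup, and the canister and ball apparently undisturbed (the tumbler was out of frame, but the arm never went near it).

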